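Roll the copper tube to the shelf's stop and chock it

ROBOT

A 6-joint arm with a two-finger parallel gripper is mounted at the origin on the work surface. World frame = base frame: x ahead of the robot, y to its left, z up, the work surface at z = 0. Lengths are in m, angles in rad, forces in N, time in s.
With the tool pointing down it reaches from about 0.425 to 0.95 m from the base axis. Payload 3.5 kg.
Tool frame: the origin (TCP) lies midway between the tips of the shut fingers; the grasp point (between the pads) lies ctrl.grasp_offset behind it (ctrl.grasp_offset is the distance from the TCP to the grasp point, in m); x points along the fingers, y is the direction in which the jaws open and shut, and the axes are right-handed (so a half turn about x gives the same grasp; the last joint's range is limited). The gripper opens to 85 mm and grips with 20 to 120 N. Pads are 22 mm wide; open, the fingers measure 114 mm over their backs; the gripper's body (76 mm by 85 mm) begins 54 mm behind the grasp point. The pads swing forward as they close: fully open they stand 13 mm farther back than shut.
Start: joints at [-1.449, 0.286, 1.577, -0, 1.279, -0.15], TCP at [0.181, -0.65, 0.231] pointing down, gripper open.
Joint ranges: [-2.77, 2.77], [-0.9, 2.22], [0.21, 2.48], [-1.53, 4.67], [0.24, 2.81], [-2.84, 2.84]. Speed limits (rad/s): [2.79, 2.79, 3.14, 3.14, 3.14, 3.14].

INTERFACE

Orientations are given as a unit quaternion [x, y, z, w].
In Python, from plant import readout, read_camera, sign_off, ctrl gives the robot as it stands.
- The arm moves only by the tool drive_tool, never from a script. Its argument "steps" is a list of rows, each a list of 5 numbers: the shift along the tool's x, y, z in cm, then the turn about the tool's x in degrees, then the opening, from 0 (shut) to 1 (fully open). A call has 1 to 10 rows; each row shifts and turns the commanded pose from where the row before left it, along the tool's axes as they then stand; what a row does not reach is not made up. A row lasts 1/10 s, in which the tool goes at most 50 mm and 8.59 degrees, less where a joint would pass 70% of its speed; a pose out of reach is approached as far as the arm can. A call is refused whole if a number of a shift passes 5 or a number of a turn 8.59, either way. A call with a gripper value outside its range is refused whole. The fingers move at their own pace and stop on an object; "force" is the grip in N (left out, the last holds). Time passes only in rows, so rows that do not move let the fingers close. It gives the time, the measured TCP pose, the force and the opening at its end, in the units of the state.
- readout.get_state(): the state, without advancing time (a new reading comes with each control period).
- read_camera(name): name is "scene" or "top" or "wrist"; returns a dict with "frame" (384x512x3 uint8, red, green, blue), "vertical_fov" (degrees; the focal length in pixels is half the picture's height over the tangent of half this angle, whatever the lens; pixels are square), "cx", "cy" (the principal point, pixels), "eye" and "orientation" of the camera in the world. Camera axes: x right, y up, looking along -z (the intrinsics and any distortion apply to the point x, -y, -z); pixel columns grow to the right and rows downward; lengths in m; the calibration is good to about 2 mm. A picture is of the moment at which its call begins. There is no depth.
- sign_off(): hands the job in, once; it reports no verdict.
The state is a dict: "time": time; "qpos": joint angles; "dq": joint speeds; "joint_efforts": joint torques, N m; "eef_pos": TCP position; "tcp_rot": TCP orientation; "contact_force": force on the tool from outside, world axes, zero at the start; "wrist_torque": the same for the moment, N m; "opening": opening from 0.0 (shut) to 1.0 (fully open).
Only numpy, scipy, OpenCV 4.12 (cv2) and the standard library are available. Lean on these libraries where they do the work, as an engineer would, in place of code of your own. Each camera call takes 0.05 s, during which the arm holds its last target. There are 200 camera calls.

TASK

With your fingers or palm pressing on top of it, gently roll the copper-toned tube along the concrete-look shelf, turning it over and never gripping it, pushing its side, lifting or merely dragging it, until it rests along the raised stop at the shelf's end. Only then slide the wooden chock along the shelf, cork face first, up against the tube so that it cannot roll back, and let go. Leave the mate, jar, dish and spoon where they are.

Things in the scene. Friction and masses are not known exactly. Their poses are not given: they have to be found in the camera images.
- stop (a point): Foot of the inner face of the stop: an upstand 25 mm high, 30 mm thick, ending a fixed concrete-look resin shelf board on the table. Axes: z up, x along the stop, y square into the stop (the way to roll and slide). The shelf top is at this point's height, 20 mm above the table; it reaches 490 mm back from the stop, and it and the stop reach from x = -140 to 290 mm; bystanders stand beyond x = 130.
- tube_center (a point): Centre of the lying, closed, rigid copper-toned aluminium tube, 56 mm wide, 160 mm long, about 0.3 kg, loose on the shelf, centre 128 to 168 mm before the stop; home at 28. x is its long axis; y, z turn as it rolls. A palm on top travels twice as far as the tube, so fingertips need several strokes. Rubber tips pushing from behind may make it skid, not roll.
- tube_stripe (a point): Point on the tube's surface, half-way along, on the white stripe that runs lengthwise; it is 28 mm from the axis, straight up at the start.
- chock_center (a point): Centre (half-way up) of the loose wooden chock, a plain block 140 mm (x) by 50 mm (y) by 40 mm high, about 0.25 kg, on the shelf top behind the tube. Its +y side is the cork face; it starts with that roughly towards the tube.
- chock_face (a point): Centre of the chock's cork face, 25 mm from its centre along its y and half-way up.
- mate: Bystander: matte black steel mate cup 82 mm wide, 90 mm high, with a copper bombilla in it up to 140 mm high; origin under its centre.
- jar: Bystander: frosted glass jar with clamp lid, 90 mm wide, 127 mm high; origin under its centre.
- dish: Bystander: white ceramic dish 120 mm wide, 30 mm high; origin under its centre.
- spoon: Bystander: wooden spoon 190 mm long lying on the table beyond the stop; origin under its middle.
Mind the look-alikes: they are no part of the job. Leave any blue or turquoise look-alike of the part that bears chock_center alone.

How it is judged:
By the outcome, as a careful person would: the job done as asked, in the order asked, and still so for the second after the job is handed in, with the robot touching nothing.
It also fails if it takes over 72 s, if anything falls off the work surface, if the arm or the gripper's body presses on something with over 40 N, if the wrist force passes 120 N, or if a joint passes its speed limit or range.

## Working session

There is one attempt and no reset: what is moved stays moved. The work goes in short steps, Python scripts to look and compute and a tool call to move; the robot and the scene stay as the last step left them, time stands still between calls to the robot, and variables do not carry over. Pictures are saved under pics/ and viewed, about 8 in all and at most 12, crops included, and the job is handed in when it is done.

Besides the shell and the picture viewer there is one more tool, called after "Request:" as name([rows], argument=value, ...), one row to a line, values as JSON. drive_tool: Moves the arm, as the interface text tells. Its arguments: {"type":"object","properties":{"steps":{"type":"array","items":{"type":"array","items":{"type":"number"}}},"force":{"type":"number"}},"required":["steps"]}

```bash
mkdir -p pics
cat > h.py <<'E'
import numpy as np,cv2
from plant import readout, read_camera, sign_off, ctrl
from scipy.spatial.transform import Rotation as R
def cam(n):
    c=read_camera(n); c['f']=c['frame'].shape[0]/2/np.tan(np.radians(c['vertical_fov'])/2); return c
def save(c,p): cv2.imwrite('pics/'+p,c['frame'][:,:,::-1])
def dist(c): return np.array(c.get('distortion',[0,0,0,0]),float)
def ray(c,u,v):
    K=np.array([[c['f'],0,c['cx']],[0,c['f'],c['cy']],[0,0,1]])
    p=cv2.undistortPoints(np.array([[[u,v]]],float),K,dist(c))[0,0]
    d=R.from_quat(c['orientation']).apply([p[0],-p[1],-1]); return np.array(c['eye']),d/np.linalg.norm(d)
def onz(c,u,v,z):
    e,d=ray(c,u,v); return e+d*(z-e[2])/d[2]
def tri(*rs):
    A=sum(np.eye(3)-np.outer(d,d) for e,d in rs); b=sum((np.eye(3)-np.outer(d,d))@e for e,d in rs); return np.linalg.solve(A,b)
E
python3 - <<'E'
from h import *
ims=[]
for n in ['scene','top','wrist']:
    c=cam(n); save(c,n+'0.png'); print(n,{k:v for k,v in c.items() if k!='frame'})
print(readout.get_state()); print(ctrl.grasp_offset)
E
```

```text
scene {'vertical_fov': 53.33070216111163, 'cx': 252.99128906220767, 'cy': 190.66340087865564, 'eye': array([ 0.88928533, -0.57460811,  1.04203008]), 'orientation': array([0.29324953, 0.08239454, 0.25458704, 0.91782422]), 'f': np.float64(382.3253205420652)}
top {'vertical_fov': 57.56340409230319, 'cx': 256.7659317142995, 'cy': 192.76782603875458, 'eye': array([0.43899143, 0.0078502 , 0.90118125]), 'orientation': array([-0.02556451,  0.04757984,  0.7119488 , -0.70015107]), 'f': np.float64(349.5110559819754)}
wrist {'vertical_fov': 61.98453071524237, 'cx': 254.134059482558, 'cy': 193.092382457657, 'eye': array([ 0.25080573, -0.63057448,  0.37421851]), 'orientation': array([-0.11230482,  0.08736286, -0.59926779,  0.78780294]), 'f': np.float64(319.6393928278897)}
{'time': 0.15, 'qpos': array([-1.44898868e+00,  2.87024131e-01,  1.57783769e+00, -7.62957486e-06,
        1.27864155e+00, -1.49988112e-01]), 'dq': array([-0.0017319 , -0.00366839, -0.00530802, -0.00046937,  0.00176796,
       -0.00106417]), 'joint_efforts': array([ 8.97180416e-04, -4.06604254e+01, -2.93141538e+01, -1.70055555e-04,
        3.95774870e-03, -3.22404290e-06]), 'eef_pos': array([ 0.18118221, -0.64968934,  0.23022527]), 'tcp_rot': array([ 0.70059383,  0.09647504, -0.70057996,  0.09512402]), 'contact_force': array([ 1.03795289,  0.12023585, -0.4295946 ]), 'wrist_torque': array([-0.01084298, -0.00122407, -0.00413581]), 'opening': 0.9948954751114096}
0.0187
```

View pics/scene0.png

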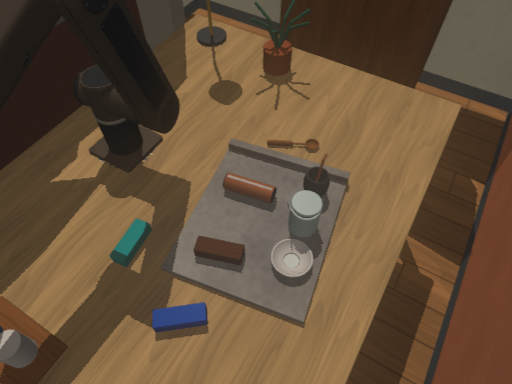

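View pics/top0.png

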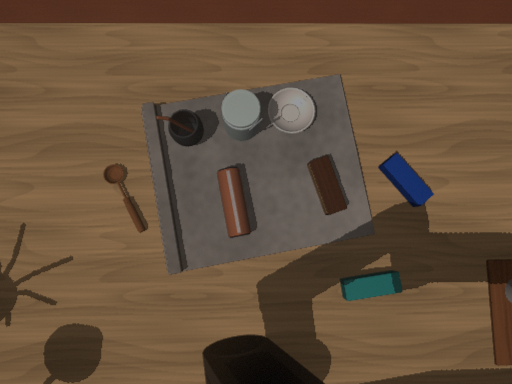

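The scene view shows the tube near (249,187), the wooden chock at (219,250) and the stop running from (232,148) to (347,177). In the top view the tube is near (234,202), the chock at (327,185) and the stop is on the left.

Run:
```python
import cv2,numpy as np
a=cv2.imread('pics/top0.png')[65:280,130:385]; b=cv2.imread('pics/scene0.png')[135:320,160:360]
a=cv2.resize(a,None,fx=2.75,fy=2.75,interpolation=cv2.INTER_CUBIC); b=cv2.resize(b,None,fx=3.2,fy=3.2,interpolation=cv2.INTER_CUBIC)
print(a.shape,b.shape)
f=lambda x:np.clip(x.astype(float)*1.7,0,255).astype(np.uint8)
cv2.imwrite('pics/a.png',f(a));cv2.imwrite('pics/b.png',f(b))
```

```text
(591, 701, 3) (592, 640, 3)
```

View pics/a.png

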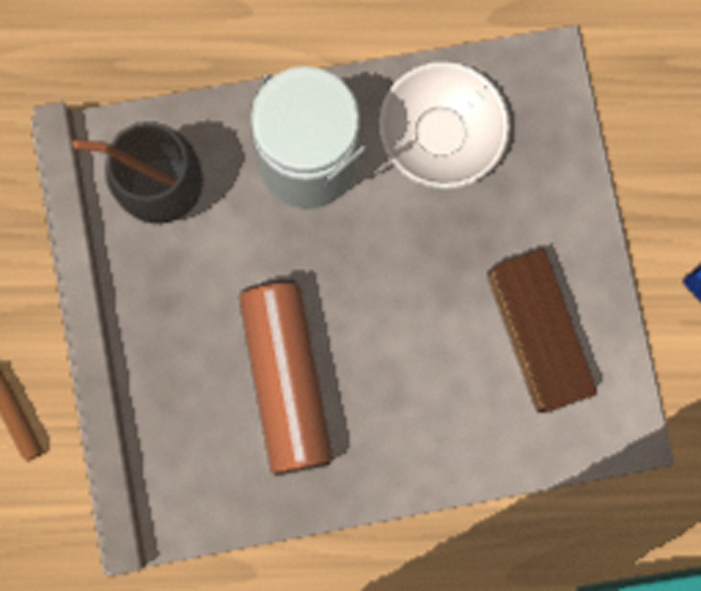

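View pics/b.png

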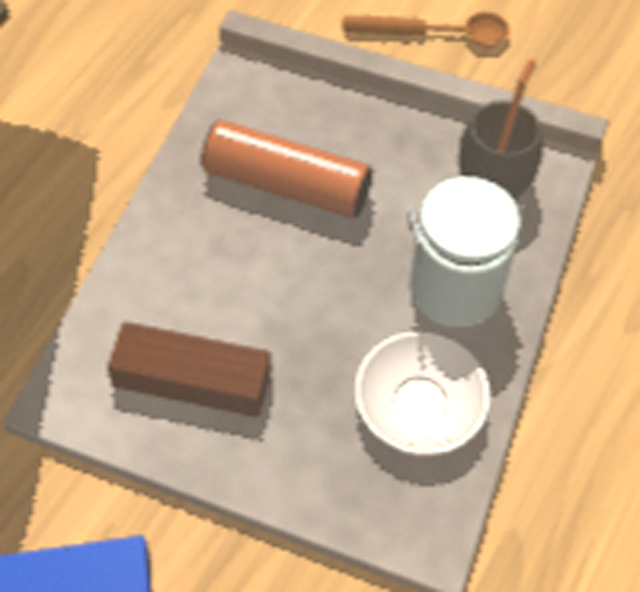

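Both crops show the stripe running lengthwise on top of the tube. The cork side of the chock, at (515,340) in the top crop, faces the tube. The shelf corners are clear, at (578,27) and (671,460) in the top crop.

```bash
cat >> h.py <<'E'
def mask(c,kind,roi):
    hsv=cv2.cvtColor(c['frame'],cv2.COLOR_RGB2HSV).astype(int); h,s,v=hsv[...,0],hsv[...,1],hsv[...,2]
    m={'red':((h<14)|(h>170))&(s>95)&(v>25)}[kind]
    z=np.zeros(m.shape,np.uint8); x0,y0,x1,y1=roi; z[y0:y1,x0:x1]=m[y0:y1,x0:x1]; return cv2.morphologyEx(z,cv2.MORPH_OPEN,np.ones((3,3)))
def quad(m,close=5):
    m=cv2.morphologyEx(m,cv2.MORPH_CLOSE,np.ones((close,close)))
    k=max(cv2.findContours(m,cv2.RETR_EXTERNAL,cv2.CHAIN_APPROX_NONE)[0],key=cv2.contourArea)
    return k,cv2.minAreaRect(k)
E
python3 - <<'E'
from h import *
T=cam('top');S=cam('scene')
ta=lambda x,y:(130+x/2.75,65+y/2.75); sb=lambda x,y:(160+x/3.2,135+y/3.2)
for n,p,z in [('innertop0',(67,104),.045),('innertop1',(143,565),.045),('out0',(35,106),.045),('out1',(108,575),.045),('back0',(578,27),.02),('back1',(671,460),.02)]:
    print(n,onz(T,*ta(*p),z).round(4))
for n,p,z in [('out L',(230,12),.045),('out R',(607,122),.045),('in R',(600,137),.045),('in L',(222,28),.045),('backL',(8,428),.02)]: print('S',n,onz(S,*sb(*p),z).round(4))
print('tri back1',tri(ray(T,*ta(671,460)),ray(S,*sb(8,428))).round(4),'tri outL',tri(ray(T,*ta(108,575)),ray(S,*sb(230,12))).round(4),'outR',tri(ray(T,*ta(35,106)),ray(S,*sb(607,122))).round(4))
for c,n,rt,rc in [(T,'T',(212,160,256,242),(304,148,352,220)),(S,'S',(216,165,284,206),(188,230,250,270))]:
    for nm,r in (('tube',rt),('chock',rc)):
        k,q=quad(mask(c,'red',r)); b=cv2.boxPoints(q); print(n,nm,q,b.round(1).tolist())
        print([onz(c,*p,.048 if nm=='tube' else .06).round(4).tolist() for p in b])
    # stripe
    hsv=cv2.cvtColor(c['frame'],cv2.COLOR_RGB2HSV).astype(int); 
    k,q=quad(mask(c,'red',rt)); 
    z=np.zeros(hsv.shape[:2],np.uint8); cv2.drawContours(z,[k],-1,1,-1); z=cv2.erode(z,np.ones((5,5)))
    m=((hsv[...,1]<110)&(z>0)&(hsv[...,2]>90)).astype(np.uint8); q=cv2.minAreaRect(np.argwhere(m)[:,::-1].astype(np.float32)); print('stripe',m.sum(),q)
    c['st']=q[0]; print(onz(c,*q[0],.076))
print('stripe tri',tri(ray(T,*T['st']),ray(S,*S['st'])))
E
```

```text
innertop0 [0.7585 0.2332 0.045 ]
innertop1 [0.3435 0.1627 0.045 ]
out0 [0.7568 0.2621 0.045 ]
out1 [0.3357 0.1929 0.045 ]
back0 [ 0.841  -0.2472  0.02  ]
back1 [ 0.4253 -0.3156  0.02  ]
S out L [0.3406 0.1881 0.045 ]
S out R [0.7589 0.2586 0.045 ]
S in R [0.7604 0.2368 0.045 ]
S in L [0.346  0.1636 0.045 ]
S backL [ 0.4314 -0.3207  0.02  ]
tri back1 [ 0.4259 -0.3187  0.0098] tri outL [0.3349 0.1953 0.0352] outR [0.7584 0.2634 0.0398]
T tube ((233.2396240234375, 201.61131286621094), (67.8796157836914, 22.606060028076172), 79.3803482055664) [[215.89999389648438, 170.3000030517578], [238.10000610351562, 166.1999969482422], [250.60000610351562, 232.89999389648438], [228.39999389648438, 237.10000610351562]]
[[0.5845, 0.0802, 0.048], [0.5942, 0.0254, 0.048], [0.4298, -0.0028, 0.048], [0.4208, 0.051, 0.048]]
T chock ((327.4598693847656, 184.5145721435547), (56.30216598510742, 20.50458335876465), 70.01689147949219) [[308.20001220703125, 161.60000610351562], [327.5, 154.60000610351562], [346.70001220703125, 207.5], [327.3999938964844, 214.5]]
[[0.6013, -0.1469, 0.06], [0.6182, -0.1952, 0.06],
[... 348 characters left out ...]
000030517578], [274.3999938964844, 186.10000610351562], [271.20001220703125, 202.1999969482422]]
[[0.4398, -0.0266, 0.048], [0.4126, 0.0327, 0.048], [0.5721, 0.0822, 0.048], [0.5941, 0.0225, 0.048]]
S chock ((218.88461303710938, 247.57693481445312), (47.85233688354492, 15.29705810546875), 11.309932708740234) [[193.89999389648438, 250.39999389648438], [196.89999389648438, 235.39999389648438], [243.8000030517578, 244.8000030517578], [240.8000030517578, 259.79998779296875]]
[[0.4904, -0.2408, 0.06], [0.4693, -0.1971, 0.06], [0.6026, -0.1527, 0.06], [0.62, -0.1967, 0.06]]
stripe 0 ((0.0, 0.0), (0.0, 0.0), 0.0)
[-1.09609232  0.35384632  0.076     ]
stripe tri [ 0.3798335  -0.1461019   0.77193731]
```

```bash
cat >> h.py <<'E'
th=np.radians(9.4); EX=np.array([np.cos(th),np.sin(th)]); EY=np.array([-np.sin(th),np.cos(th)]); O=np.array([.501,.1065])
def S2W(x,y): return EX*(O[0]+x)+EY*(O[1]+y)
def W2S(p): return np.array([p[:2]@EX-O[0],p[:2]@EY-O[1]])
def st():
    s=readout.get_state(); M=R.from_quat(s['tcp_rot']).as_matrix(); return s,M
def rep(*tg):
    s,M=st(); print('t',s['time'],'tcp',s['eef_pos'].round(4),'shelf',W2S(s['eef_pos']).round(4),'F',s['contact_force'].round(2))
    a=lambda v:np.degrees(np.arctan2(v[1],v[0])).round(2)
    print('yaw y',a(M[:,1]),'z',a(M[:,2]),'down',M[:,0].round(3))
    for g in tg: print('to',g,'tool cm',(M.T@(np.array(g)-s['eef_pos'])*100).round(2))
E
python3 - <<'E'
from h import *
rep([*S2W(.003,-.152),.12])
for p in [(.003,-.152),(0.005,-.385)]: print(S2W(*p))
print(W2S(np.array([.545,-.193])))
E
```

```text
t 0.25 tcp [ 0.1812 -0.6499  0.2306] shelf [-0.4284 -0.7772] F [-0.68 -0.51 -0.4 ]
yaw y -74.43 z -164.43 down [-0.     0.001 -1.   ]
to [np.float64(0.5046637007319064), np.float64(0.037427251616660516), 0.12] tool cm [ 11.14 -57.51 -49.61]
[0.5046637  0.03742725]
[ 0.54469179 -0.19211741]
[ 0.00515992 -0.38592108]
```

Request:
drive_tool([
  [0,0,0,-8.38,1],
  [0,0,0,-8.38,1],
  [0,0,0,-8.38,1],
  [0,0,0,-8.38,1],
  [0,0,0,-8.38,1],
  [0,0,0,-8.38,1],
  [0,0,0,-8.38,1],
  [0,0,0,-8.38,1],
  [0,0,0,-8.38,1],
  [0,0,0,-8.38,1],
])

```text
time: 1.25
eef_pos: [0.1812, -0.6501, 0.2311]
tcp_rot: [0.456, 0.541, -0.456, 0.54]
contact_force: [0.2, -0.0, -0.3]
opening: 0.999
```

Request:
drive_tool([
  [0,2.7,-3.84,0,1],
  [0,2.7,-3.84,0,1],
  [0,2.7,-3.84,0,1],
  [0,2.7,-3.84,0,1],
  [0,2.7,-3.84,0,1],
  [0,2.7,-3.84,0,1],
  [0,2.7,-3.84,0,1],
  [0,2.7,-3.84,0,1],
])

```text
time: 2.05
eef_pos: [0.3447, -0.3101, 0.2314]
tcp_rot: [0.458, 0.539, -0.458, 0.539]
contact_force: [2.1, 0.1, -0.7]
opening: 0.999
```

Request:
drive_tool([
  [0,2.7,-3.84,0,1],
  [0,2.7,-3.84,0,1],
  [0,2.7,-3.84,0,1],
  [0,2.7,-3.84,0,1],
  [0,2.7,-3.84,0,1],
  [0,2.7,-3.84,0,1],
  [0,2.7,-3.84,0,1],
  [0,2.7,-3.84,0,1],
  [0,0,0,0,1],
])

```text
time: 2.95
eef_pos: [0.5085, 0.0307, 0.2314]
tcp_rot: [0.456, 0.541, -0.455, 0.54]
contact_force: [-0.5, -0.5, 0.1]
opening: 1.0
```

Run:
```python
from h import *
rep([*S2W(.003,-.162),.085])
c=cam('wrist'); save(c,'w1.png'); print(c['eye'],c['orientation'])
```

```text
t 2.95 tcp [0.5085 0.0307 0.2314] shelf [ 0.0057 -0.1592] F [-0.5  -0.47  0.11]
yaw y 9.74 z -80.26 down [ 0.001  0.001 -1.   ]
to [np.float64(0.5062969603543226), np.float64(0.027561530000590813), 0.085] tool cm [14.64 -0.29  0.3 ]
[0.49695369 0.10121338 0.37565656] [-0.14063664 -0.01207923  0.08298843  0.98650309]
```

View pics/w1.png

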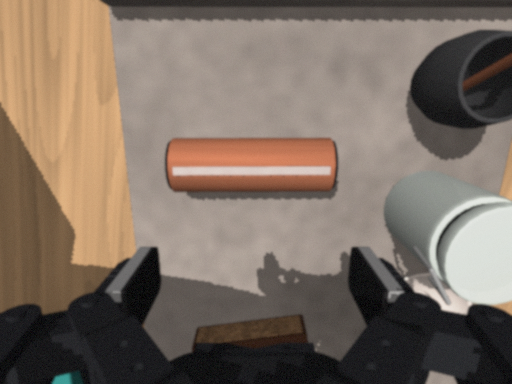

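The wrist view shows the stripe at row 171, columns 172–335, square to the gripper. The foot of the stop is near row 19 and the chock's cork edge is near (250,325). I'll cross-check positions and height.

Run:
```python
from h import *
c=cam('wrist')
T=dict(eye=[0.43899143,0.0078502,0.90118125],orientation=[-0.02556451,0.04757984,0.7119488,-0.70015107],f=349.511056,cx=256.7659317,cy=192.7678260)
p=tri(ray(c,253.5,171),ray(T,233.15,201.47)); print('stripe',p,W2S(p))
for uv in [(125,19),(250,19),(400,19)]: print('foot',W2S(onz(c,*uv,.02)))
for uv in [(195,330),(303,318)]: print('chock top front',W2S(onz(c,*uv,.06)))
for uv in [(172,171),(335,171)]: print('stripe end',W2S(onz(c,*uv,.076)))
```

```text
stripe [0.50499719 0.03698519 0.08611647] [ 0.00325681 -0.15249059]
foot [-0.12454349 -0.01257083]
foot [ 0.00038404 -0.01228946]
foot [ 0.15019486 -0.01195204]
chock top front [-0.06412686 -0.34963953]
chock top front [ 0.06203347 -0.3326543 ]
stripe end [-0.0736565  -0.15531512]
stripe end [ 0.08223364 -0.15490399]
```

Request:
drive_tool([
  [3.5,0,0,0,1],
  [3.5,0,0,0,1],
  [3.5,0,0,0,1],
  [3.0,-0.3,0.3,0,1],
  [0.5,0,0,0.3,1],
  [0,0,0,0,1],
])

```text
time: 3.65
eef_pos: [0.5041, 0.0218, 0.0908]
tcp_rot: [0.459, 0.538, -0.46, 0.537]
contact_force: [0.2, 0.9, 0.7]
opening: 1.0
```

Run:
```python
from h import *
rep()
```

```text
t 3.65 tcp [0.5041 0.0218 0.0908] shelf [-1.000e-04 -1.673e-01] F [0.18 0.91 0.67]
yaw y 8.95 z -81.05 down [-0.002  0.    -1.   ]
```

Request:
drive_tool([
  [0.8,0,-0.3,0,1],
  [0.8,0.2,0,0,1],
  [0.5,0,0,0,1],
  [0,0,0,0,1],
])

```text
time: 4.05
eef_pos: [0.5062, 0.0264, 0.0699]
tcp_rot: [0.459, 0.538, -0.459, 0.538]
contact_force: [-0.4, -0.2, -0.0]
opening: 1.003
```

Request:
drive_tool([
  [0.3,0,0,0,1],
  [0,0,0,0,1],
])

```text
time: 4.25
eef_pos: [0.5064, 0.0263, 0.0672]
tcp_rot: [0.459, 0.538, -0.459, 0.538]
contact_force: [-0.1, 0.6, -0.3]
opening: 0.997
```

Request:
drive_tool([
  [0.2,0,0,0,1],
  [0,0,0,0,1],
])

```text
time: 4.45
eef_pos: [0.5064, 0.0262, 0.0652]
tcp_rot: [0.459, 0.538, -0.459, 0.538]
contact_force: [-0.4, 0.7, 0.3]
opening: 0.998
```

Request:
drive_tool([
  [0.15,0,0,0,1],
  [0,0,0,0,1],
])

```text
time: 4.65
eef_pos: [0.5063, 0.0262, 0.0637]
tcp_rot: [0.459, 0.538, -0.459, 0.538]
contact_force: [-0.2, 0.0, -0.1]
opening: 0.995
```

Request:
drive_tool([
  [0.1,0,0,0,1],
  [0,0,0,0,1],
])

```text
time: 4.85
eef_pos: [0.5064, 0.0262, 0.0627]
tcp_rot: [0.459, 0.538, -0.459, 0.538]
contact_force: [1.0, 0.1, -0.1]
opening: 1.003
```

Request:
drive_tool([
  [0.1,0,0,0,1],
  [0,0,0,0,1],
])

```text
time: 5.05
eef_pos: [0.5066, 0.026, 0.0625]
tcp_rot: [0.459, 0.538, -0.459, 0.538]
contact_force: [-1.3, -0.6, 4.2]
opening: 1.0
```

Request:
drive_tool([
  [0.03,0,-0.2,0,1],
  [0,0,-0.5,0,1],
  [0,0,-0.6,0,1],
  [0,0,-0.6,0,1],
  [0,0,-0.6,0,1],
  [0,0,-0.6,0,1],
  [0,0,-0.5,0,1],
  [0,0,-0.4,0,1],
  [0,0,-0.2,0,1],
  [0,0,0,0,1],
])

```text
time: 6.05
eef_pos: [0.4995, 0.068, 0.0625]
tcp_rot: [0.458, 0.538, -0.459, 0.538]
contact_force: [-4.5, 0.4, 8.6]
opening: 1.003
```

```bash
cat >> h.py <<'E'
def stripe(c,near,rad=70,zz=.048):
    hsv=cv2.cvtColor(c['frame'],cv2.COLOR_RGB2HSV).astype(int)
    k,q=quad(mask(c,'red',(near[0]-rad,near[1]-rad//2,near[0]+rad,near[1]+rad//2)))
    return q
E
python3 - <<'E'
from h import *
rep()
c=cam('wrist'); save(c,'w2.png')
T=cam('top'); q=quad(mask(T,'red',(180,155,256,245)))[1]; print(q,W2S(onz(T,*q[0],.05)))
a=cv2.resize(T['frame'][150:250,150:260],None,fx=3,fy=3)[:,:,::-1]
cv2.imwrite('pics/c2.png',np.hstack([cv2.resize(c['frame'],(400,300))[:,:,::-1],a]))
E
```

```text
t 6.05 tcp [0.4995 0.068  0.0625] shelf [ 0.0028 -0.121 ] F [-4.53  0.43  8.57]
yaw y 9.09 z -80.91 down [-0.001 -0.    -1.   ]
((224.5, 170.5), (3.0, 9.0), 90.0) [ 0.08422595 -0.14372265]
```

View pics/c2.png

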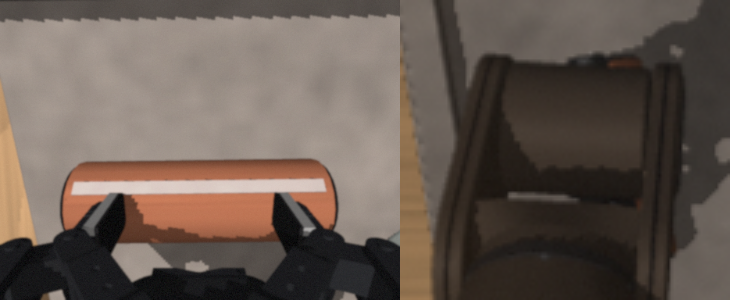

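The stripe has moved forward to about row 186 in the wrist crop, so the tube is rolling. The gripper hides the tube in the top view. I'll track the tube by its far silhouette in the wrist camera.

```bash
cat >> h.py <<'E'
def tubey(c,cols=(200,230,256,290,320),r0=0,r1=330):
    hsv=cv2.cvtColor(c['frame'],cv2.COLOR_RGB2HSV).astype(int); m=((hsv[...,0]<14)|(hsv[...,0]>172))&(hsv[...,1]>95)&(hsv[...,2]>60)
    out=[]
    for u in cols:
        r=np.flatnonzero(m[r0:r1,u]); 
        if len(r)<5: continue
        r=r+r0; v=r[0]-.5; e,d=ray(c,u,v)
        e2=np.array([W2S(e)[1],e[2]]); d2=np.array([d[:2]@EY,d[2]]); n=np.array([-d2[1],d2[0]])/np.linalg.norm(d2)
        n=n if n[0]>0 else -n   # n points to +y side
        # center is .028 to the -n side of the ray
        y=e2[0]+(-.028-n[1]*(.048-e2[1]))/n[0]; out.append((u,round(v,1),round(y,4)))
    return out
E
python3 - <<'E'
from h import *
print(tubey(cam('wrist')))
E
```

```text
[(200, np.float64(206.5), np.float64(-0.1326)), (230, np.float64(205.5), np.float64(-0.1321)), (256, np.float64(205.5), np.float64(-0.1322)), (290, np.float64(204.5), np.float64(-0.1318)), (320, np.float64(204.5), np.float64(-0.1319))]
```

Request:
drive_tool([
  [-0.3,0,0,0,1],
  [-0.7,0,0,0,1],
  [0,0,0,0,1],
  [0,0,0,0,1],
])

```text
time: 6.6
eef_pos: [0.5001, 0.0677, 0.0717]
tcp_rot: [0.459, 0.538, -0.459, 0.538]
contact_force: [0.1, 0.3, 0.4]
opening: 1.004
```

Run:
```python
from h import *
rep(); print(tubey(cam('wrist')))
```

```text
t 6.6 tcp [0.5001 0.0677 0.0717] shelf [ 0.0034 -0.1214] F [0.11 0.29 0.41]
yaw y 9.07 z -80.93 down [ 0.001  0.    -1.   ]
[(200, np.float64(200.5), np.float64(-0.1323)), (230, np.float64(200.5), np.float64(-0.1325)), (256, np.float64(199.5), np.float64(-0.132)), (290, np.float64(199.5), np.float64(-0.1321)), (320, np.float64(198.5), np.float64(-0.1316))]
```

Request:
drive_tool([
  [0,0,1.2,-0.3,1],
  [0,0,1.2,0,1],
  [0.7,0,0,0,1],
  [0.3,0,0,0,1],
  [0,0,0,0,1],
])

```text
time: 7.15
eef_pos: [0.5037, 0.0434, 0.0617]
tcp_rot: [0.457, 0.539, -0.458, 0.539]
contact_force: [-1.2, -1.5, 4.4]
opening: 0.999
```

Request:
drive_tool([
  [0,0,-0.3,0,1],
  [0,0,-0.6,0,1],
  [0,0,-0.7,0,1],
  [0,0,-0.7,0,1],
  [0,0,-0.7,0,1],
  [0,0,-0.7,0,1],
  [0,0,-0.7,0,1],
  [0,0,-0.5,0,1],
  [0,0,-0.3,0,1],
  [0,0,0,0,1],
])

```text
time: 8.15
eef_pos: [0.4946, 0.096, 0.0623]
tcp_rot: [0.457, 0.54, -0.458, 0.539]
contact_force: [-4.9, -0.5, 8.0]
opening: 0.998
```

Request:
drive_tool([
  [-0.3,0,0,0,1],
  [-0.7,0,0,0,1],
  [0,0,0,0,1],
])

```text
time: 8.45
eef_pos: [0.4958, 0.0954, 0.0723]
tcp_rot: [0.458, 0.539, -0.457, 0.54]
contact_force: [0.4, 0.4, -0.3]
opening: 0.998
```

Run:
```python
from h import *
rep(); print(tubey(cam('wrist')))
```

```text
t 8.45 tcp [0.4958 0.0954 0.0723] shelf [ 0.0037 -0.0934] F [ 0.4   0.37 -0.25]
yaw y 9.38 z -80.62 down [ 0.002  0.    -1.   ]
[(200, np.float64(204.5), np.float64(-0.1071)), (230, np.float64(203.5), np.float64(-0.1065)), (256, np.float64(203.5), np.float64(-0.1065)), (290, np.float64(203.5), np.float64(-0.1066)), (320, np.float64(203.5), np.float64(-0.1066))]
```

Request:
drive_tool([
  [0,0,1.3,0,1],
  [0,0,1.3,0,1],
  [0.7,0,0,0,1],
  [0.3,0,0,0,1],
  [0,0,0,0,1],
])

```text
time: 9.0
eef_pos: [0.4993, 0.0691, 0.0614]
tcp_rot: [0.457, 0.539, -0.458, 0.539]
contact_force: [-1.1, -0.5, 2.9]
opening: 1.0
```

Request:
drive_tool([
  [0,0,-0.3,0,1],
  [0,0,-0.6,0,1],
  [0,0,-0.7,0,1],
  [0,0,-0.7,0,1],
  [0,0,-0.7,0,1],
  [0,0,-0.7,0,1],
  [0,0,-0.7,0,1],
  [0,0,-0.5,0,1],
  [0,0,-0.3,0,1],
  [0,0,0,0,1],
])

```text
time: 10.0
eef_pos: [0.4903, 0.1219, 0.0624]
tcp_rot: [0.457, 0.54, -0.458, 0.539]
contact_force: [-6.3, -0.3, 9.7]
opening: 1.0
```

Request:
drive_tool([
  [-0.3,0,0,0,1],
  [-0.7,0,0,0,1],
  [0,0,0,0,1],
])

```text
time: 10.3
eef_pos: [0.4916, 0.1211, 0.0723]
tcp_rot: [0.458, 0.539, -0.457, 0.54]
contact_force: [0.2, -0.9, 0.2]
opening: 1.001
```

Run:
```python
from h import *
rep(); print(tubey(cam('wrist')))
```

```text
t 10.3 tcp [0.4916 0.1211 0.0723] shelf [ 0.0038 -0.0673] F [ 0.16 -0.94  0.24]
yaw y 9.38 z -80.62 down [ 0.002  0.    -1.   ]
[(200, np.float64(199.5), np.float64(-0.0779)), (230, np.float64(199.5), np.float64(-0.0779)), (256, np.float64(199.5), np.float64(-0.078)), (290, np.float64(199.5), np.float64(-0.078)), (320, np.float64(198.5), np.float64(-0.0775))]
```

Request:
drive_tool([
  [0,0,1.2,0,1],
  [0,0,1.2,0,1],
  [0.7,0,0,0,1],
  [0.3,0,0,0,1],
  [0,0,0,0,1],
])

```text
time: 10.85
eef_pos: [0.4948, 0.0967, 0.0616]
tcp_rot: [0.457, 0.539, -0.458, 0.539]
contact_force: [-1.9, -0.9, 4.1]
opening: 0.999
```

Request:
drive_tool([
  [0,0,-0.3,0,1],
  [0,0,-0.6,0,1],
  [0,0,-0.7,0,1],
  [0,0,-0.7,0,1],
  [0,0,-0.7,0,1],
  [0,0,-0.7,0,1],
  [0,0,-0.6,0,1],
  [0,0,-0.4,0,1],
  [0,0,-0.2,0,1],
  [0,0,0,0,1],
])

```text
time: 11.85
eef_pos: [0.4863, 0.1462, 0.0625]
tcp_rot: [0.457, 0.54, -0.458, 0.538]
contact_force: [-5.9, -1.4, 10.2]
opening: 1.003
```

Request:
drive_tool([
  [-0.3,0,0,0,1],
  [-0.7,0,0,0,1],
  [0,0,0,0,1],
])

```text
time: 12.15
eef_pos: [0.4875, 0.1457, 0.0722]
tcp_rot: [0.458, 0.539, -0.457, 0.54]
contact_force: [0.9, 0.6, -0.3]
opening: 1.001
```

Run:
```python
from h import *
rep(); c=cam('wrist'); print(tubey(c)); save(c,'w5.png')
```

```text
t 12.15 tcp [0.4875 0.1457 0.0722] shelf [ 0.0037 -0.0423] F [ 0.94  0.55 -0.34]
yaw y 9.38 z -80.62 down [ 0.002  0.    -1.   ]
[(200, np.float64(199.5), np.float64(-0.0529)), (230, np.float64(3.5), np.float64(0.0435)), (256, np.float64(198.5), np.float64(-0.0524)), (290, np.float64(198.5), np.float64(-0.0525)), (320, np.float64(197.5), np.float64(-0.0519))]
```

View pics/w5.png

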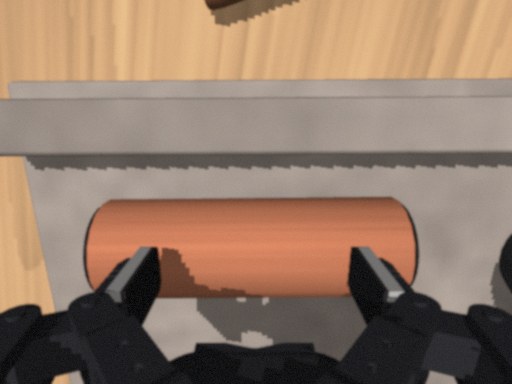

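The wrist view shows the tube's far edge at row 198 and the stop's inner edge at about row 153. The stripe has rolled out of sight to the front. I'll do one more stroke.

Run:
```python
from h import *
c=cam('wrist'); print([W2S(onz(c,u,153.5,.045)).round(4) for u in (100,256,400)])
```

```text
[array([-0.0788,  0.0016]), array([0.0051, 0.0014]), array([0.0826, 0.0012])]
```

Request:
drive_tool([
  [0,0,1.2,0,1],
  [0,0,1.2,0,1],
  [0.7,0,0,0,1],
  [0.3,0,0,0,1],
  [0,0,0,0,1],
])

```text
time: 12.75
eef_pos: [0.4907, 0.1214, 0.0615]
tcp_rot: [0.457, 0.539, -0.458, 0.539]
contact_force: [-1.1, -0.3, 4.2]
opening: 1.002
```

Request:
drive_tool([
  [0,0,-0.3,0,1],
  [0,0,-0.6,0,1],
  [0,0,-0.7,0,1],
  [0,0,-0.7,0,1],
  [0,0,-0.7,0,1],
  [0,0,-0.6,0,1],
  [0,0,-0.5,0,1],
  [0,0,-0.3,0,1],
  [0,0,-0.2,0,1],
  [0,0,0,0,1],
])

```text
time: 13.75
eef_pos: [0.4829, 0.1677, 0.0626]
tcp_rot: [0.457, 0.54, -0.458, 0.539]
contact_force: [-4.7, -2.3, 9.8]
opening: 0.999
```

Run:
```python
from h import *
rep(); c=cam('wrist'); print(tubey(c,r0=100)); save(c,'w6.png')
```

```text
t 13.75 tcp [0.4829 0.1677 0.0626] shelf [ 0.0028 -0.0199] F [-4.66 -2.34  9.83]
yaw y 9.41 z -80.59 down [-0.002 -0.001 -1.   ]
[(200, np.float64(200.5), np.float64(-0.0281)), (230, np.float64(200.5), np.float64(-0.0281)), (256, np.float64(200.5), np.float64(-0.0282)), (290, np.float64(200.5), np.float64(-0.0282)), (320, np.float64(200.5), np.float64(-0.0282))]
```

Request:
drive_tool([
  [0,0,-0.1,0,1],
  [0,0,-0.1,0,1],
  [0,0,-0.1,0,1],
  [0,0,0,0,1],
])

```text
time: 14.2
eef_pos: [0.4835, 0.1698, 0.0626]
tcp_rot: [0.457, 0.539, -0.457, 0.54]
contact_force: [-2.0, -3.5, 7.5]
opening: 1.001
```

Request:
drive_tool([
  [0,0,-0.1,0,1],
  [0,0,-0.1,0,1],
  [0,0,0,0,1],
])

```text
time: 14.5
eef_pos: [0.4835, 0.1721, 0.0623]
tcp_rot: [0.458, 0.539, -0.457, 0.54]
contact_force: [0.1, -2.3, 6.0]
opening: 0.997
```

Run:
```python
from h import *
rep(); c=cam('wrist'); print(tubey(c,r0=100)); save(c,'w7.png')
```

```text
t 14.5 tcp [0.4835 0.1721 0.0623] shelf [ 0.0041 -0.0156] F [ 0.1  -2.29  6.03]
yaw y 9.42 z -80.58 down [ 0.002 -0.001 -1.   ]
[(200, np.float64(208.5), np.float64(-0.0284)), (230, np.float64(208.5), np.float64(-0.0284)), (256, np.float64(207.5), np.float64(-0.0278)), (290, np.float64(207.5), np.float64(-0.0279)), (320, np.float64(207.5), np.float64(-0.0279))]
```

View pics/w7.png

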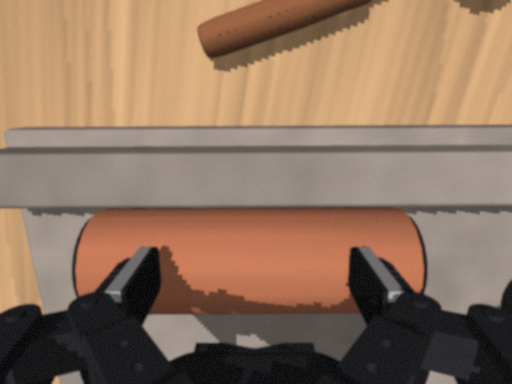

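The tube's far edge (row 208) now meets the stop's inner edge, and the fingers only skid if I go further. I'll lift off, check that it stays, and move behind the chock.

Request:
drive_tool([
  [-0.2,0,0,0,1],
  [-0.5,0,0,0,1],
  [-2.0,0,0,0,1],
  [-3.0,0,0,0,1],
  [-2.5,0,0,0,1],
  [0,0,0,0,1],
])

```text
time: 15.15
eef_pos: [0.4848, 0.173, 0.1474]
tcp_rot: [0.46, 0.538, -0.455, 0.541]
contact_force: [0.8, -0.4, 0.4]
opening: 1.002
```

Run:
```python
from h import *
rep(); c=cam('wrist'); print(tubey(c,r0=150)); save(c,'w8.png')
print([W2S(onz(c,u,v,.045)).round(4) for u in (256,) for v in (180,200,220)])
```

```text
t 15.15 tcp [0.4848 0.173  0.1474] shelf [ 0.0055 -0.015 ] F [ 0.82 -0.42  0.37]
yaw y 9.38 z -80.62 down [ 0.007  0.002 -1.   ]
[(200, np.float64(174.5), np.float64(-0.0281)), (230, np.float64(174.5), np.float64(-0.0281)), (256, np.float64(174.5), np.float64(-0.0282)), (290, np.float64(173.5), np.float64(-0.0275)), (320, np.float64(173.5), np.float64(-0.0276))]
[array([ 0.0082, -0.0047]), array([ 0.0082, -0.0213]), array([ 0.0082, -0.0386])]
```

Request:
drive_tool([
  [0,0,3.5,0,1],
  [0,0,4.5,0,1],
  [0,0,4.5,0,1],
  [0,0,4.5,0,1],
  [0,0,4.5,0,1],
  [0,0,4.5,0,1],
  [0,0,3.0,0,1],
  [0,0,0,0,1],
  [0,0,0,0,1],
])

```text
time: 16.1
eef_pos: [0.5286, -0.1137, 0.1416]
tcp_rot: [0.458, 0.54, -0.458, 0.537]
contact_force: [-0.1, 1.0, 0.3]
opening: 1.001
```

Run:
```python
from h import *
rep(); c=cam('wrist'); T=cam('top'); S=cam('scene'); save(S,'s9.png'); save(T,'t9.png'); save(c,'w9.png')
cv2.imwrite('pics/c9.png',np.hstack([cv2.resize(c['frame'],(400,300)),cv2.resize(S['frame'][135:285,160:360],(400,300))])[:,:,::-1])
```

```text
t 16.1 tcp [ 0.5286 -0.1137  0.1416] shelf [ 0.0019 -0.305 ] F [-0.06  1.01  0.34]
yaw y 9.28 z -80.72 down [-0.003  0.002 -1.   ]
```

View pics/c9.png

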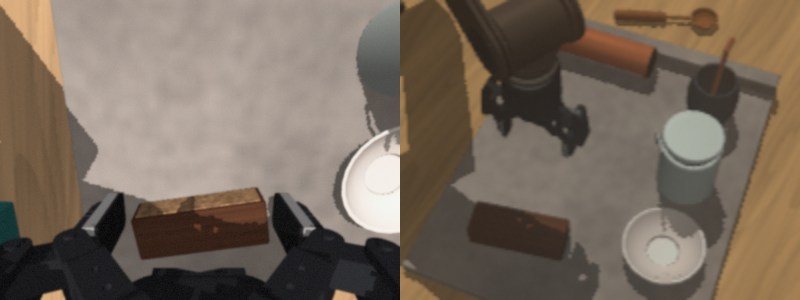

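Both views show the chock with its cork face towards the tube. In the wrist crop its front top edge runs (135,220)–(265,203) and its back top edge (140,258)–(268,243). In the scene crop the tube lies along the stop.

Run:
```python
from h import *
c=cam('wrist')
P=lambda u,v,z:W2S(onz(c,u*1.28,v*1.28,z)).round(4)
print('top front',P(135,220,.06),P(265,203,.06),'top back',P(140,258,.06),P(268,243,.06),'bot front',P(135,203,.02),P(258,188,.02))
S=cam('scene'); q=quad(mask(S,'red',(188,230,250,270)))[1];print(W2S(onz(S,*q[0],.05)))
```

```text
top front [-0.0627 -0.3725] [ 0.0696 -0.3531] top back [-0.0606 -0.419 ] [ 0.0762 -0.4001] bot front [-0.0727 -0.3744] [ 0.0718 -0.3551]
[-0.04985097 -0.4045113 ]
```

Request:
drive_tool([
  [0,0.2,3.5,0,1],
  [0,0,4.5,0,1],
  [0,0,4.5,0,1],
  [0,0,3.0,0,1],
  [0,0,0,0,1],
  [0,0,0,0,1],
])

```text
time: 16.95
eef_pos: [0.5569, -0.266, 0.1433]
tcp_rot: [0.458, 0.539, -0.457, 0.539]
contact_force: [0.8, -0.4, -0.1]
opening: 1.003
```

Run:
```python
from h import *
rep()
```

```text
t 16.95 tcp [ 0.5569 -0.266   0.1433] shelf [ 0.005  -0.4599] F [ 0.77 -0.39 -0.09]
yaw y 9.36 z -80.64 down [-0.     0.001 -1.   ]
```

Request:
drive_tool([
  [3.0,0,0,0,1],
  [3.0,0,0,0,1],
  [3.0,0,0,0,1],
  [2.5,0,0,0,1],
  [1.1,0,0,0,1],
  [0,0,0,0,1],
  [0,0,-0.8,0,1],
  [0,0,-0.8,0,1],
  [0,0,0,0,1],
])

```text
time: 17.85
eef_pos: [0.5549, -0.2497, 0.019]
tcp_rot: [0.457, 0.539, -0.457, 0.54]
contact_force: [-1.1, 0.4, 0.1]
opening: 0.999
```

Run:
```python
from h import *
rep()
```

```text
t 17.85 tcp [ 0.5549 -0.2497  0.019 ] shelf [ 0.0057 -0.4435] F [-1.11  0.41  0.07]
yaw y 9.45 z -80.55 down [ 0.002 -0.001 -1.   ]
```

Now I'll push slowly through first contact so the two fingers square the chock, then move on steadily.

Request:
drive_tool([
  [0.1,0,-0.4,0,1],
  [0,0,-0.4,0,1],
  [0,0,-0.4,0,1],
  [0,0,-0.4,0,1],
  [0,0,-0.4,0,1],
  [0,0,-0.4,0,1],
  [0,0,-0.4,0,1],
  [0,0,-0.4,0,1],
  [0,0,-0.4,0,1],
  [0,0,-0.4,0,1],
])

```text
time: 18.85
eef_pos: [0.548, -0.211, 0.0166]
tcp_rot: [0.458, 0.539, -0.457, 0.539]
contact_force: [0.8, -1.8, 0.4]
opening: 0.997
```

Request:
drive_tool([
  [0,0,-0.6,0,1],
  [0,0,-0.8,0,1],
  [0,0,-0.8,0,1],
  [0,0,-0.8,0,1],
  [0,0,-0.8,0,1],
  [0,0,-0.8,0,1],
  [0,0,-0.8,0,1],
  [0,0,-0.6,0,1],
  [0,0,-0.4,0,1],
  [0,0,0,0,1],
])

```text
time: 19.85
eef_pos: [0.537, -0.1472, 0.0163]
tcp_rot: [0.457, 0.54, -0.457, 0.539]
contact_force: [0.7, -1.1, 0.5]
opening: 0.998
```

Run:
```python
from h import *
rep(); c=cam('wrist'); T=cam('top'); S=cam('scene'); 
print(tubey(c,r0=0,r1=200))
cv2.imwrite('pics/c10.png',np.hstack([cv2.resize(c['frame'],(400,300)),cv2.resize(S['frame'][135:285,160:360],(400,300))])[:,:,::-1])
```

```text
t 19.85 tcp [ 0.537  -0.1472  0.0163] shelf [ 0.0047 -0.3394] F [ 0.72 -1.07  0.51]
yaw y 9.4 z -80.6 down [-0.001  0.001 -1.   ]
[(200, np.float64(133.5), np.float64(-0.3072)), (230, np.float64(133.5), np.float64(-0.3073)), (256, np.float64(126.5), np.float64(-0.3048)), (290, np.float64(133.5), np.float64(-0.3073)), (320, np.float64(133.5), np.float64(-0.3073))]
```

View pics/c10.png

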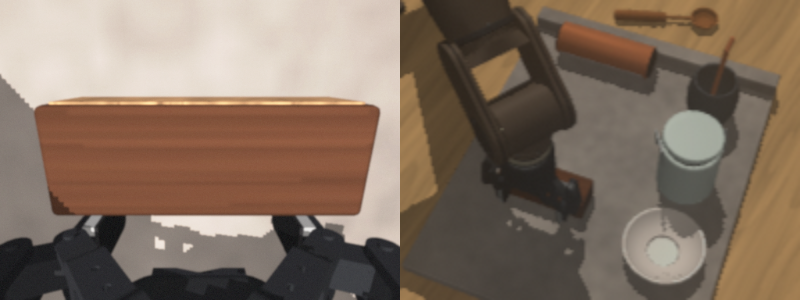

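The chock is square on both fingers, cork face leading, and the tube is still at the stop. I'll slide on towards it.

Request:
drive_tool([
  [0,0,-0.6,0,1],
  [0,0,-1.0,0,1],
  [0,0,-1.0,0,1],
  [0,0,-1.0,0,1],
  [0,0,-1.0,0,1],
  [0,0,-1.0,0,1],
  [0,0,-1.0,0,1],
  [0,0,-1.0,0,1],
  [0,0,-1.0,0,1],
  [0,0,-1.0,0,1],
])

```text
time: 21.0
eef_pos: [0.5216, -0.0526, 0.0165]
tcp_rot: [0.457, 0.539, -0.457, 0.539]
contact_force: [-0.4, -0.7, -1.1]
opening: 1.003
```

Request:
drive_tool([
  [0,0,-1.0,0,1],
  [0,0,-1.0,0,1],
  [0,0,-1.0,0,1],
  [0,0,-1.0,0,1],
  [0,0,-1.0,0,1],
  [0,0,-1.0,0,1],
  [0,0,-1.0,0,1],
  [0,0,-1.0,0,1],
  [0,0,-0.6,0,1],
  [0,0,-0.4,0,1],
])

```text
time: 22.0
eef_pos: [0.507, 0.0361, 0.0165]
tcp_rot: [0.457, 0.539, -0.457, 0.539]
contact_force: [0.2, -1.4, -0.6]
opening: 1.001
```

Run:
```python
from h import *
rep(); c=cam('wrist'); save(c,'w11.png'); print(tubey(c,cols=(160,200,256,300,340)))
```

```text
t 22.0 tcp [0.507  0.0361 0.0165] shelf [ 0.0051 -0.1537] F [ 0.17 -1.39 -0.62]
yaw y 9.41 z -80.59 down [-0. -0. -1.]
[(160, np.float64(-0.5), np.float64(-0.0811)), (200, np.float64(-0.5), np.float64(-0.0811)), (256, np.float64(-0.5), np.float64(-0.0811)), (300, np.float64(-0.5), np.float64(-0.0812)), (340, np.float64(-0.5), np.float64(-0.0812))]
```

View pics/w11.png

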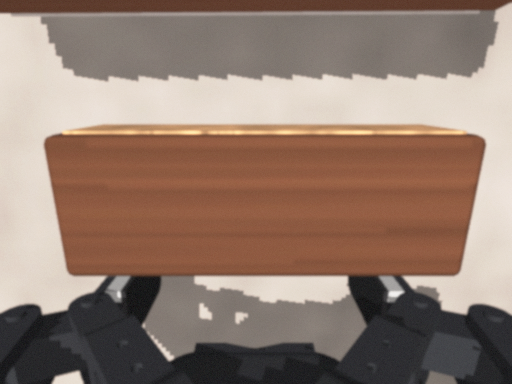

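The tube shows at rows 0–12 and the chock's cork edge at row 128, with about 36 mm left. I'll slow down.

Request:
drive_tool([
  [0,0,-0.4,0,1],
  [0,0,-0.5,0,1],
  [0,0,-0.5,0,1],
  [0,0,-0.5,0,1],
  [0,0,-0.5,0,1],
  [0,0,-0.3,0,1],
  [0,0,-0.2,0,1],
  [0,0,-0.1,0,1],
  [0,0,-0.1,0,1],
])

```text
time: 22.95
eef_pos: [0.5021, 0.066, 0.0166]
tcp_rot: [0.457, 0.539, -0.457, 0.539]
contact_force: [0.1, -1.9, -0.3]
opening: 1.005
```

Request:
drive_tool([
  [0,0,-0.1,0,1],
  [0,0,-0.1,0,1],
  [0,0,-0.1,0,1],
  [0,0,0,0,1],
])

```text
time: 23.35
eef_pos: [0.5016, 0.0691, 0.0166]
tcp_rot: [0.458, 0.539, -0.457, 0.539]
contact_force: [0.7, -1.6, 0.1]
opening: 1.003
```

Request:
drive_tool([
  [0,0,-0.1,0,1],
  [0,0,-0.1,0,1],
  [0,0,0,0,1],
])

```text
time: 23.65
eef_pos: [0.5013, 0.0711, 0.0166]
tcp_rot: [0.458, 0.539, -0.457, 0.539]
contact_force: [0.3, -1.0, 0.1]
opening: 0.998
```

Run:
```python
from h import *
rep()
```

```text
t 23.65 tcp [0.5013 0.0711 0.0166] shelf [ 0.0052 -0.1183] F [ 0.3  -0.99  0.05]
yaw y 9.37 z -80.63 down [ 0.  0. -1.]
```

Request:
drive_tool([
  [0,0,-0.1,0,1],
  [0,0,0,0,1],
])

```text
time: 23.85
eef_pos: [0.5012, 0.072, 0.0166]
tcp_rot: [0.458, 0.539, -0.457, 0.539]
contact_force: [0.4, -1.6, 0.9]
opening: 1.001
```

Request:
drive_tool([
  [0,0,-0.1,0,1],
  [0,0,0,0,1],
])

```text
time: 24.05
eef_pos: [0.501, 0.0727, 0.0166]
tcp_rot: [0.457, 0.539, -0.457, 0.54]
contact_force: [0.9, -2.8, 0.4]
opening: 0.999
```

Request:
drive_tool([
  [0,0,-0.1,0,1],
  [0,0,0,0,1],
])

```text
time: 24.25
eef_pos: [0.5011, 0.0729, 0.0166]
tcp_rot: [0.456, 0.539, -0.457, 0.541]
contact_force: [1.2, -6.5, 0.4]
opening: 0.998
```

Run:
```python
from h import *
rep(); c=cam('wrist'); save(c,'w12.png')
```

```text
t 24.25 tcp [0.5011 0.0729 0.0166] shelf [ 0.0053 -0.1164] F [ 1.17 -6.51  0.39]
yaw y 9.52 z -80.48 down [ 0.001 -0.002 -1.   ]
```

View pics/w12.png

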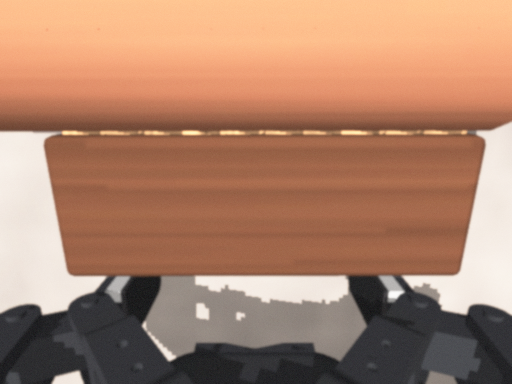

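The chock meets the tube along its whole length, with 6.5 N building up. I'll back off level, then lift and move clear.

Request:
drive_tool([
  [0,0,0.2,0,1],
  [0,0,0.5,0,1],
  [0,0,2.0,0,1],
  [0,0,3.0,0,1],
  [-3,0,1,0,1],
  [-4,0,0,0,1],
  [-4,0,0,0,1],
  [-4,0,0,0,1],
  [-4,0,0,0,1],
  [0,0,0,0,1],
])

```text
time: 25.3
eef_pos: [0.5152, 0.0075, 0.2135]
tcp_rot: [0.46, 0.536, -0.455, 0.543]
contact_force: [0.5, -0.1, 0.6]
opening: 1.003
```

Request:
drive_tool([
  [0,-1.0,4.5,0,1],
  [0,-1.0,4.5,0,1],
  [0,-1.0,4.5,0,1],
  [0,-1.0,4.5,0,1],
  [0,-1.0,4.5,0,1],
  [0,-1.0,4.5,0,1],
  [0,-1.0,4.5,0,1],
  [0,-1.0,4.5,0,1],
  [0,0,0,0,1],
  [0,0,0,0,1],
])

```text
time: 26.3
eef_pos: [0.4906, -0.3606, 0.2048]
tcp_rot: [0.459, 0.54, -0.458, 0.538]
contact_force: [0.5, 0.3, 0.9]
opening: 0.997
```

Run:
```python
from h import *
rep(); T=cam('top'); S=cam('scene'); t0=cv2.imread('pics/top0.png')[:,:,::-1]; s0=cv2.imread('pics/scene0.png')[:,:,::-1]
for n,c,o in (('T',T,t0),('S',S,s0)):
    d=(np.abs(c['frame'].astype(int)-o).max(2)>45).astype(np.uint8); d=cv2.morphologyEx(d,cv2.MORPH_OPEN,np.ones((3,3)))
    k,_,stt,_=cv2.connectedComponentsWithStats(d); print(n,[s.tolist() for s in stt[1:] if s[4]>25])
# tube+chock in top view, warped into shelf plane at z=.06 (shelf mm: col=x+150,row=60-y)
for n,c in (('T',T),('S',S)):
    hsv=cv2.cvtColor(c['frame'],cv2.COLOR_RGB2HSV).astype(int); h,s,v=hsv[...,0],hsv[...,1],hsv[...,2]
    q=[np.array([x,y]) for x,y in [(-.1,0.0),(.1,0.0),(.1,-.13),(-.1,-.13)]]
    K=np.array([[c['f'],0,c['cx']],[0,c['f'],c['cy']],[0,0,1]]); Rm=R.from_quat(c['orientation']).as_matrix()
    def proj(p):
        l=Rm.T@(np.array(p)-c['eye']); return c['cx']+c['f']*l[0]/-l[2], c['cy']+c['f']*l[1]/l[2]
    for x in (-.05,-.02,.01,.04,.07):
        out=[]
        for y in np.arange(.0,-.131,-.005):
            u,w=proj([*S2W(x,y),.06]); u,w=int(round(u)),int(round(w)); out.append('%d'%(v[w,u]) if s[w,u]>95 and (h[w,u]<16 or h[w,u]>170) else '.')
        print(n,x,' '.join(out))
```

```text
t 26.3 tcp [ 0.4906 -0.3606  0.2048] shelf [-0.0759 -0.5424] F [0.52 0.35 0.91]
yaw y 9.24 z -80.76 down [-0.002  0.003 -1.   ]
T [[403, 120, 109, 127, 8809], [310, 155, 39, 60, 1378], [231, 166, 20, 68, 327], [185, 175, 35, 70, 1624], [167, 180, 16, 66, 428], [372, 189, 34, 27, 336], [344, 213, 18, 16, 133], [392, 217, 54, 72, 1586], [336, 230, 7, 7, 36], [439, 244, 20, 10, 134], [263, 246, 52, 30, 392], [274, 254, 74, 84, 2564], [368, 254, 22, 14, 166], [422, 255, 35, 23, 403], [346, 281, 166, 103, 10960], [212, 282, 53, 56, 1731], [203, 340, 49, 38, 1110], [159, 357, 47, 27, 787], [324, 371, 13, 13, 118], [291, 372, 16, 12, 115]]
S [[103, 10, 20, 43, 522], [137, 55, 14, 22, 219], [176, 88, 6, 14, 63], [142, 103, 38, 31, 928], [93, 128, 10, 14, 103], [144, 149, 49, 32, 988], [241, 148, 44, 17, 247], [86, 150, 23, 28, 404], [223, 155, 64, 49, 1679], [90, 179, 65, 71, 2412], [160, 183, 13, 53, 506], [173, 190, 23, 77, 847], [196, 236, 49, 36, 1280], [112, 251, 13, 9, 71], [132, 255, 11, 17, 103], [41, 265, 100, 119, 4996], [153, 279, 28, 48, 694], [142, 324, 58, 60, 2261], [0, 331, 2
[... 269 characters left out ...]
7 86 74 57 74 59 60 63 59 60 61 58 59 57 32 . . . . .
T 0.04 . 105 115 119 119 115 108 96 87 75 56 82 59 60 62 58 62 58 57 60 57 33 . . . . .
T 0.07 . 102 113 117 118 114 105 97 88 75 56 65 58 61 64 60 62 58 57 61 58 39 . . . . .
S -0.05 . 133 143 150 145 135 123 119 109 102 92 85 81 83 83 83 84 83 83 82 82 79 61 58 58 . .
S -0.02 . 133 144 151 141 132 121 117 108 101 90 85 83 82 84 82 82 83 82 82 82 67 59 58 57 58 .
S 0.01 . 136 142 148 148 136 127 121 115 104 95 81 80 83 85 83 84 82 82 82 82 66 57 57 . 57 56
S 0.04 . 131 140 144 141 133 124 120 113 102 92 86 82 81 83 83 84 81 81 83 82 74 59 56 55 . .
S 0.07 . 134 141 143 140 134 129 123 117 98 91 82 81 83 84 83 83 83 81 82 81 70 . 56 . . .
```

Both views agree: the tube lies along the stop, and the chock is against it with its back edge level at about -105 mm for its whole length. Nothing changed where the mate, jar, dish and spoon stand, and the robot is clear.

```bash
python3 -c "
from h import *
print(sign_off())"
```

```text
the job is handed in; nothing more can be done
None
```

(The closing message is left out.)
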